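# Bring a connector to the inspection camera's focus notch and hold it

### The arm

A 6-joint arm with a two-finger parallel gripper is mounted at the origin on a cart in front of the work surface, level with it; the furniture and walls round the work are solid. World frame = base frame: x ahead of the robot, y to its left, z up, the work surface at z = 0. Lengths are in mm, angles in degrees, forces in N, time in s.
With the tool pointing down it reaches from about 350 to 850 mm from the base axis. Payload 8.1 kg.
Tool frame: the origin (TCP) lies midway between the tips of the shut fingers; the grasp point (between the pads) lies hold_point_z behind it (hold_point_z is the distance from the TCP to the grasp point, in mm); z points along the fingers, x is the direction in which the jaws open and shut, and the axes are right-handed (so a half turn about z gives the same grasp; the last joint's range is limited). The gripper opens to 85 mm and grips with 20 to 120 N. Pads are 22 mm wide; open, the fingers measure 114 mm over their backs; the gripper's body (76 mm by 85 mm) begins 54 mm behind the grasp point. The pads swing forward as they close: fully open they stand 13 mm farther back than shut.
Start: joints at [-78.919, 7.471, 85.268, -0, 87.261, -4.893], TCP at [165.142, -576.831, 231.292] pointing down, gripper open.
Joint ranges: [-169.43, 169.43], [-51.17, 129.36], [1.28, 143.12], [-76.62, 256.62], [0, 156.53], [-152.29, 152.29]. Speed limits (degrees/s): [136.94, 136.94, 159.86, 180, 180, 180].

### API

Orientations are given as [roll, pitch, yaw] about the fixed x, y, z axes, in that order (R = Rz(yaw) Ry(pitch) Rx(roll)).
In Python, from bench import * gives the robot as it stands.
- The arm moves only by the shell command python3 -m pendant 'ROWS' [OPENING] [FORCE]. ROWS is JSON, a list that holds one entry, the list of rows, each a list of 4 numbers: the shift along the tool's x, y, z normalised to -1 to 1, where 1 is 0.02 m, then the turn about the tool's z normalised to -1 to 1, where 1 is 0.08 rad. A call has exactly 10 rows; each row shifts and turns the pose as measured when the row begins, along the tool's axes as they then stand; what a row does not reach is not made up. A row lasts 1/12 s, in which the tool goes at most 41.7 mm and 7.16 degrees, less where a joint would pass 70% of its speed; a pose out of reach is approached as far as the arm can. A call with a number of a shift or a turn outside -1 to 1 is refused whole. A call with a gripper value outside its range is refused whole. OPENING is the gripper's target within -1 to 1 (fully open at 1, half-way at 0, shut at -1), set as the call begins (- or left out, the last holds). The fingers move at their own pace and stop on an object; FORCE is the grip in N (left out, the last holds). Time passes only in rows, so rows that do not move let the fingers close, or fill a call up. It gives the time, the measured TCP pose, the force and the opening at its end, in the units of the state.
- sense(): the state, without advancing time (a new reading comes with each control period).
- snapshot(name): name is "scene" or "top"; returns the picture (480x640x3 uint8, red, green, blue); there is no depth.
- calibration(name): a dict with "mtx" (3x3 intrinsics, pixels), "D" ([k1, k2, p1, p2, k3] as OpenCV has them; the pictures are not rectified), "world_to_cam" (4x4, takes a point from world to camera coordinates). Camera axes: x right, y down, z forward; pixel columns grow to the right and rows downward; lengths in mm; the calibration is good to about 2 mm. A picture is of the moment at which its call begins. calibration takes no time and is no camera call.
- hand_in(): hands the job in, once; it reports no verdict.
The state is a dict: "time": time; "joint_pos": joint angles; "qd": joint speeds; "joint_efforts": joint torques, N m; "tool_pos": TCP position; "tcp_rot": TCP orientation; "ft_force": force on the tool from outside, world axes, zero at the start; "wrist_torque": the same for the moment, N m; "finger_gap": finger opening in mm.
Only numpy, scipy, OpenCV 4.12 (cv2) and the standard library are available. Lean on these libraries where they do the work, as an engineer would, in place of code of your own. Each camera call takes 0.05 s, during which the arm holds its last target.

### The job

The connector on the inspection slide has to be brought to the camera's focus for its picture: first swing the carriage's clamp lever a quarter turn out to its open stop, so that the slide is never dragged against its clamp. Then take the carriage by its grip post and slide it towards the camera until its spring ball drops into the notch of the index strip, not running on past the notch towards the lens. Finish with the ball in the notch and your fingers still holding the grip post; keep the fingers and arm off the camera and leave the loose things lying round the slide where they are.

Things in the scene. Friction and masses are not known exactly. Their poses are not given: they have to be found in the camera images.
- rail: Aluminium bench rail, 450 x 60 x 28 mm, fixed on the bench. Origin: middle of its underside, on the bench top. Its y axis runs along the rail towards the camera, its x axis across the rail away from the side with the clamp lever, z up.
- grip_center (a point): Centre of the grip of the carriage's post, at its handling height, 100 mm above the bench. The grip is an upright black cylinder, 22 mm in diameter and 34 mm tall (82 to 116 mm above the bench), fixed upright on the rear of the carriage (the end away from the camera). Axes as the rail's. Below it a thinner stem and the carriage's top (48 mm above the bench); the connector in its nest, 74 mm in front of the grip, is 74 mm high.
- carriage (a joint): Slide of the dark steel carriage (120 mm long, 76 mm wide, top 48 mm above the bench) along the rail, m; grows towards the camera. Starts at 0.005 to 0.05. Clamped, it holds against some 18 N; free, it runs with 3 to 5 N. In the notch the ball resists leaving with about 8 N more than that, and it pulls the carriage in over the last few mm.
- clamp_lever (a joint): Clamp lever on the carriage's side that faces the robot: turns about an upright axis, rad. 0 = clamped, lever parallel to the rail and pointing to the camera; 1.57 = open stop, lever square to the rail and pointing away from it, towards the robot's side. It grows counter-clockwise seen from above, and starts between 0 and 0.12. The clamp lets go at about 0.8; the lever stays where it is left. Turning it takes 1 to 2 N at the handle.
- lever_grip (a point): Centre of the lever's upright handle, 91 mm above the bench: a black round handle 17 mm in diameter, its thick part 74 to 103 mm above the bench (its top at 108 mm), 62 mm from the pivot; it revolves freely on its pin, so that it can be gripped and led round without turning the wrist. Below it a steel arm, top 58 mm above the bench, leads to the pivot.
- lever_pivot (a point): On the lever's axis, on the carriage, 46 mm above the bench; moves with the carriage. Axes as the rail's, so the handle stands at (-62 sin a, 62 cos a) mm from it in the rail's x and y at lever angle a. It lies 50 mm to the robot's side of the rail's middle and 55 mm nearer the camera than the grip post.
- ball_seat (a point): The lowest point of the carriage's spring ball as it rides on the index strip, under the small brass plunger on the carriage, 28 mm nearer the camera than the grip post, on the rail's middle line, 34 mm above the bench.
- focus_notch (a point): Middle of the V notch, 8 mm wide and 4 mm deep, cut across the flat steel index strip that runs along the rail's top (14 mm wide, its top 34 mm above the bench) from the camera to under the carriage. Axes as the rail's. Fixed to the camera; 103 mm from the front of the lens. The ball is seated when ball_seat has the same place along the rail.
- camera: Inspection camera with lens and ring light on a grey saddle, 104 mm long along the rail, 91 mm high, clamped on the rail's far end and looking along the rail at the carriage. Origin: on the bench under the saddle's middle. Not to be touched.
- grip_post: The grip post itself: steel foot 27 mm in diameter on the carriage's top, stem 13 mm, black grip 22 mm in diameter; 68 mm tall. Origin: middle of its foot, 48 mm above the bench.
- spare_connector: Loose grey connector with a black plug face lying on the bench on the robot's side of the rail, 41 x 33 x 15 mm. Leave alone.
- tweezers: Loose steel tweezers, 126 mm long, 11 mm high, lying behind the rail. Leave alone.
- screw_pot: Loose small steel pot with screws, 57 mm wide, 30 mm high, on the robot's side of the rail near the camera. Leave alone.

How it is judged (in metres and radians):
On the way, in this order (a step that is already met when the one before it is completed fails the run):
1. the clamp lever is swung out to its open stop (value of joint clamp_lever above 1.4 rad), for 0.2 s.
2. the ball sits in the notch while the fingers hold the grip post (y of ball_seat in the frame of focus_notch between -0.002 and 0.002 m and contact force between the fingers and grip_post above 4 N), for 0.3 s.
At the end, for the whole second after the job is handed in: The carriage is at rest with its ball in the notch of the index strip (within 2 mm along the rail), the clamp lever stands open (beyond 1.3 rad), and the fingers still hold the grip post (more than 4 N of contact) (all of step 2 and velocity of joint carriage between -0.005 and 0.005 m/s and value of joint clamp_lever above 1.3 rad); the arm keeps its last pose, push and grip.
It fails at once if the carriage is dragged more than 8 mm with the lever still clamped (value of joint clamp_lever below 0.6 rad and distance of ball_seat from where it was at the start of the episode above 0.008 m).
It fails at once if the carriage runs more than 12 mm past the notch towards the lens (y of ball_seat in the frame of focus_notch above 0.012 m).
It fails at once if the camera is touched by the fingers or the arm (contact force between any of the fingers, the arm and camera above 2 N).
It fails at once if a loose thing beside the slide is pushed away by more than 15 mm (distance of any of spare_connector, tweezers, screw_pot from where it was at the start of the episode above 0.015 m).
It also fails if it takes over 53 s, if anything falls off the work surface, if the arm or the gripper's body presses on something with over 40 N, if the wrist force passes 120 N, or if a joint passes its speed limit or range.

## Working session

There is one attempt and no reset: what is moved stays moved. The work goes in short steps, Python scripts to look and compute and a shell command to move; the robot and the scene stay as the last step left them, time stands still between calls to the robot, and variables do not carry over. Pictures are saved under pics/ and viewed, and the job is handed in when it is done.

```bash
mkdir -p pics; ls
python3 - <<'E'
from bench import *
import cv2
s=sense();print(s)
for n in("scene","top"):
    im=snapshot(n);cv2.imwrite(f"pics/{n}0.png",im[:,:,::-1])
    c=calibration(n);print(n,c)
E
```

```text
pics
{'time': 0.0, 'joint_pos': array([-7.89190539e+01,  7.51664645e+00,  8.53323122e+01, -2.19172876e-05,
        8.72613450e+01, -4.89122121e+00]), 'qd': array([ 0.12725329,  0.15832593,  0.01140372,  0.00464994, -0.09546495,
       -0.00230386]), 'joint_efforts': array([ 6.80405219e-05, -5.69397604e+01, -5.00550199e+01, -4.39451560e-04,
        1.46280380e-02,  1.00730340e-04]), 'tool_pos': array([ 165.03137821, -576.26066287,  230.19933477]), 'tcp_rot': array([-1.79990617e+02,  1.09903776e-01, -7.40278227e+01]), 'ft_force': array([ 0.23444746,  0.41385621, -0.62880422]), 'wrist_torque': array([ 0.04042396, -0.01239507, -0.01348752]), 'finger_gap': 85.07610803617804}
scene {'mtx': array([[473.80552991,   0.        , 321.52064507],
       [  0.        , 473.80552991, 244.52074768],
       [  0.        ,   0.        ,   1.        ]]), 'D': array([-0.06259879,  0.        ,  0.        ,  0.        ,  0.        ]), 'world_to_cam': array([[-4.64324907e-01, -8.85570183e-01,  1.29549768e-02,
         3.70260374e+02],
       [-6.80343509e-01,  3.47278406e-01, -6.45391678e-01,
         4.21604154e+02],
       [ 5.67040643e-01, -3.08485265e-01, -7.63741939e-01,
         6.37476515e+02],
       [ 0.00000000e+00,  0.00000000e+00,  0.00000000e+00,
         1.00000000e+00]])}
top {'mtx': array([[435.27534376,   0.        , 320.11100461],
       [  0.        , 435.27534376, 242.09127583],
       [  0.        ,   0.        ,   1.        ]]), 'D': array([-0.10945639,  0.        ,  0.        ,  0.        ,  0.        ]), 'world_to_cam': array([[-1.91851991e-02, -9.99312655e-01,  3.17197919e-02,
         1.16493701e+02],
       [-9.92901469e-01,  1.53182155e-02, -1.17949252e-01,
         5.59382185e+02],
       [ 1.17382289e-01, -3.37575078e-02, -9.92512886e-01,
         9.29848898e+02],
       [ 0.00000000e+00,  0.00000000e+00,  0.00000000e+00,
         1.00000000e+00]])}
```

View pics/scene0.png

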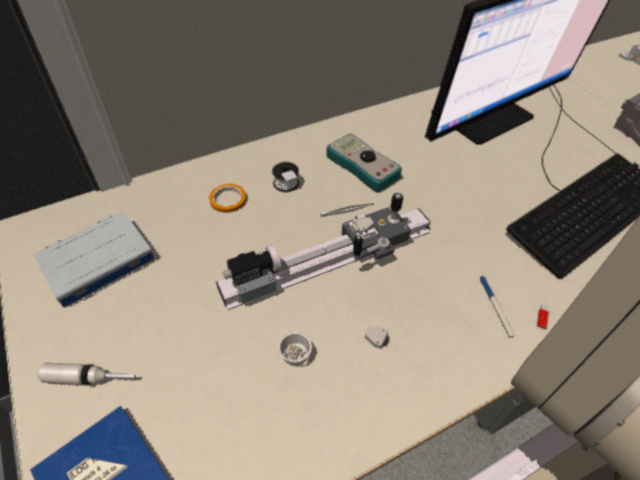

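View pics/top0.png

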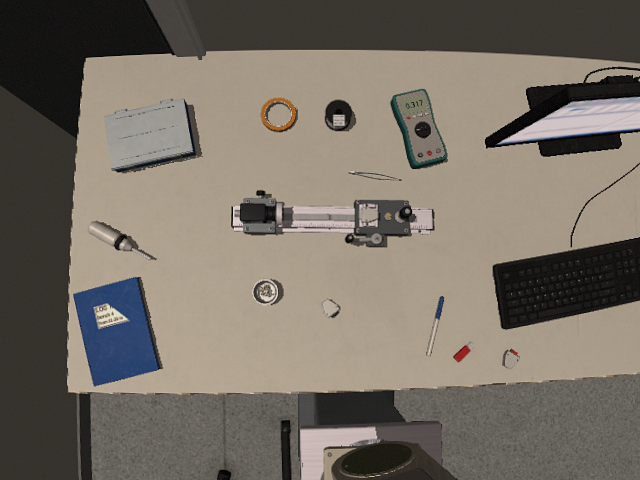

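The rail lies nearly along world y, with its camera to the left (top view about column 260, row 213). The grip post is near (405,212) and the lever handle near (350,239). I'll zoom in.

Run:
```python
import cv2
t=cv2.imread("pics/top0.png")[180:260,220:445];cv2.imwrite("pics/topz.png",cv2.resize(t,None,fx=3.5,fy=3.5,interpolation=cv2.INTER_CUBIC))
t=cv2.imread("pics/scene0.png")[180:310,210:440];cv2.imwrite("pics/scenez.png",cv2.resize(t,None,fx=3.4,fy=3.4,interpolation=cv2.INTER_CUBIC))
```

```text
(no output)
```

View pics/topz.png

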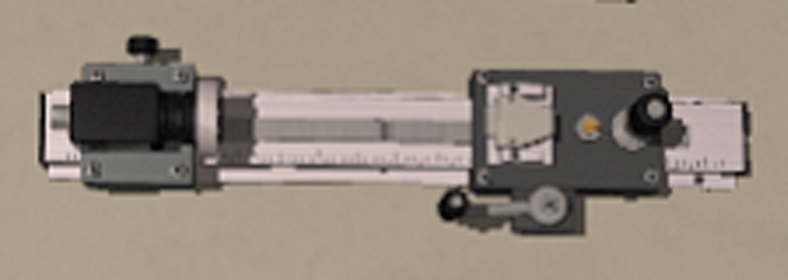

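View pics/scenez.png

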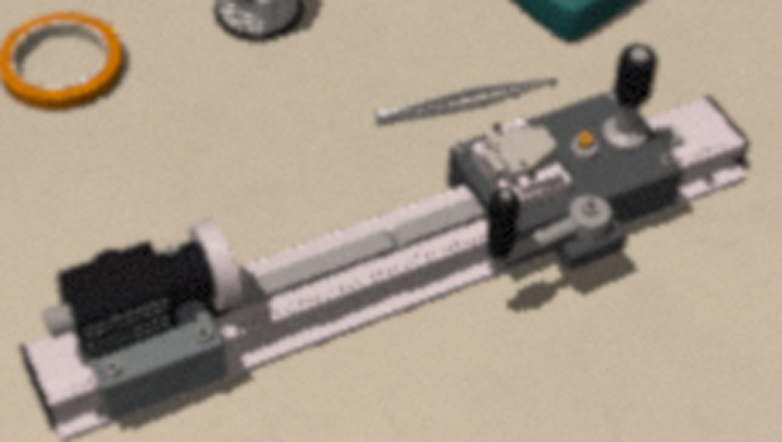

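```bash
cat > h.py <<'E'
import numpy as np,cv2
from bench import *
def ray(n,uv):
    c=calibration(n);p=cv2.undistortPoints(np.array([[uv]],float),c["mtx"],c["D"])[0,0]
    T=c["world_to_cam"];R,t=T[:3,:3],T[:3,3]
    return -R.T@t,R.T@np.array([p[0],p[1],1])
def atz(n,uv,z):
    o,d=ray(n,uv);return o+d*(z-o[2])/d[2]
def tri(a,b):
    o1,d1=ray("top",a);o2,d2=ray("scene",b)
    A=np.c_[d1,-d2];s=np.linalg.lstsq(A,o2-o1,rcond=None)[0]
    p,q=o1+s[0]*d1,o2+s[1]*d2
    return (p+q)/2,np.linalg.norm(p-q)
def proj(n,P):
    c=calibration(n);T=c["world_to_cam"]
    return cv2.projectPoints(np.array(P,float).reshape(-1,3),cv2.Rodrigues(T[:3,:3])[0],T[:3,3],c["mtx"],c["D"])[0][:,0]
E
python3 - <<'E'
from h import *
np.set_printoptions(precision=1,suppress=True)
T=lambda x,y:(x/3.5+220-.36,y/3.5+180-.36)
S=lambda x,y:(x/3.4+210-.35,y/3.4+180-.35)
for n,a,b,z in [("gripTop",(656,106),(637,51),116),("handletop",(452,205),(503,192),108),("notch",(383,129),(391,238),34),("pivot",(549,204),(591,207),62),("plunger",(587,127),(586,138),55),("foot",(629,132),(624,130),50)]:
    print(n,atz("top",T(*a),z),atz("scene",S(*b),z),tri(T(*a),S(*b)))
print("strip",atz("top",T(257,128),34),atz("top",T(470,131),34))
print("railends",[atz("top",T(*p),28) for p in [(47,91),(744,102),(744,172)]])
E
```

```text
gripTop [615.  -70.2 116. ] [616.8 -69.5 116. ] (array([615.2, -69.2, 117.4]), np.float64(1.6311285021767938))
handletop [559.3  50.8 108. ] [564.9  49.5 108. ] (array([559. ,  52.4, 115.5]), np.float64(2.1162470627151975))
notch [617.9  85.9  34. ] [617.4  87.9  34. ] (array([618.7,  86.4,  31.7]), np.float64(1.44530075768629))
pivot [564.8 -13.7  62. ] [565.7 -12.8  62. ] (array([565.2, -13.2,  62.3]), np.float64(1.2471701856472421))
plunger [613.8 -40.6  55. ] [617.7 -43.4  55. ] (array([612.6, -39.2,  61.9]), np.float64(0.015387942270951412))
foot [611.2 -68.1  50. ] [616.6 -70.5  50. ] (array([610.2, -65.8,  58.3]), np.float64(1.2609983848251498))
strip [619.6 165.7  34. ] [615.9  30.5  34. ]
railends [array([646.7, 299.7,  28. ]), array([ 634. , -149.7,   28. ]), array([ 588.1, -147.3,   28. ])]
```

```bash
python3 - <<'E'
import bench
print([x for x in dir(bench) if not x.startswith('__')])
try: print(bench.hold_point_z)
except Exception as e: print(e)
E
cat >> h.py <<'E'
def plan(x,y,z,yaw,n=10,off=0):
    s=sense();p=np.array(s["tool_pos"]);w=np.radians(s["tcp_rot"][2])
    out=[]
    for i in range(60):
        d=np.array([x,y,z])-p;L=np.linalg.norm(d);dw=(np.radians(yaw)-w+np.pi)%(2*np.pi)-np.pi
        st=d*min(1,19.0/L) if L>0 else d
        tw=np.clip(dw,-.08,.08)
        X=np.array([np.cos(w),np.sin(w),0]);Y=np.array([np.sin(w),-np.cos(w),0]);Z=np.array([0,0,-1])
        r=[round(float(st@X)/20,2),round(float(st@Y)/20,2),round(float(st@Z)/20,2),round(-tw/.08,2)]
        out.append([float(v) for v in r]);p=p+st;w+=tw
        if L<.3 and abs(dw)<.005:break
    import json
    print("at",np.round(s["tool_pos"],1),np.round(s["tcp_rot"],1),"rows needed",len(out))
    for k in range(0,min(len(out),40),10):print(json.dumps(out[k:k+10]))
E
python3 -c "
from h import *
plan(562,-60,240,-1.6)"
```

```text
['PlanningError', 'calibration', 'hand_in', 'hold_point_z', 'sense', 'snapshot']
18.700000000000003
at [ 165.  -576.4  230.3] [-1.8e+02  1.0e-01 -7.4e+01] rows needed 36
[[-0.56, -0.76, -0.01, -1.0], [-0.5, -0.81, -0.01, -1.0], [-0.44, -0.84, -0.01, -1.0], [-0.37, -0.88, -0.01, -1.0], [-0.3, -0.9, -0.01, -1.0], [-0.22, -0.92, -0.01, -1.0], [-0.15, -0.94, -0.01, -1.0], [-0.07, -0.95, -0.01, -1.0], [0.0, -0.95, -0.01, -1.0], [0.08, -0.95, -0.01, -1.0]]
[[0.15, -0.94, -0.01, -1.0], [0.23, -0.92, -0.01, -1.0], [0.3, -0.9, -0.01, -1.0], [0.37, -0.87, -0.01, -1.0], [0.44, -0.84, -0.01, -1.0], [0.51, -0.8, -0.01, -0.8], [0.56, -0.77, -0.01, -0.0], [0.56, -0.77, -0.01, -0.0], [0.56, -0.77, -0.01, -0.0], [0.56, -0.77, -0.01, -0.0]]
[[0.56, -0.77, -0.01, -0.0], [0.56, -0.77, -0.01, -0.0], [0.56, -0.77, -0.01, -0.0], [0.56, -0.77, -0.01, -0.0], [0.56, -0.77, -0.01, -0.0], [0.56, -0.77, -0.01, -0.0], [0.56, -0.77, -0.01, -0.0], [0.56, -0.77, -0.01, -0.0], [0.56, -0.77, -0.01, -0.0], [0.56, -0.77, -0.01, -0.0]]
[[0.56, -0.77, -0.01, -0.0], [0.56, -0.77, -0.01, -0.0], [0.56, -0.77, -0.01, -0.0], [0.56, -0.77, -0.01, -0.0], [0.16, -0.22, -0.0, -0.0], [0.0, 0.0, 0.0, -0.0]]
```

```bash
python3 -m pendant '[[[-0.56,-0.76,0,-1],[-0.5,-0.8,0,-1],[-0.44,-0.84,0,-1],[-0.37,-0.88,0,-1],[-0.3,-0.9,0,-1],[-0.22,-0.92,0,-1],[-0.15,-0.94,0,-1],[-0.07,-0.95,0,-1],[0,-0.95,0,-1],[0.08,-0.95,0,-1]]]' 1
python3 -c "
from h import *
plan(562,48,240,-1.6)"
```

```text
time: 0.93
tool_pos: [279.2, -417.2, 224.3]
tcp_rot: [-179.6, 0.5, -26.5]
ft_force: [-0.8, 0.5, 0.6]
finger_gap: 85.4
at [ 279.2 -417.2  224.3] [-179.6    0.5  -26.5] rows needed 30
[[0.08, -0.95, -0.03, -1.0], [0.15, -0.94, -0.03, -1.0], [0.23, -0.92, -0.03, -1.0], [0.3, -0.9, -0.03, -1.0], [0.37, -0.87, -0.03, -1.0], [0.44, -0.84, -0.03, -0.44], [0.47, -0.82, -0.03, -0.0], [0.47, -0.82, -0.03, -0.0], [0.47, -0.82, -0.03, -0.0], [0.47, -0.82, -0.03, -0.0]]
[[0.47, -0.82, -0.03, -0.0], [0.47, -0.82, -0.03, -0.0], [0.47, -0.82, -0.03, -0.0], [0.47, -0.82, -0.03, -0.0], [0.47, -0.82, -0.03, -0.0], [0.47, -0.82, -0.03, -0.0], [0.47, -0.82, -0.03, -0.0], [0.47, -0.82, -0.03, -0.0], [0.47, -0.82, -0.03, -0.0], [0.47, -0.82, -0.03, -0.0]]
[[0.47, -0.82, -0.03, -0.0], [0.47, -0.82, -0.03, -0.0], [0.47, -0.82, -0.03, -0.0], [0.47, -0.82, -0.03, -0.0], [0.47, -0.82, -0.03, -0.0], [0.47, -0.82, -0.03, -0.0], [0.47, -0.82, -0.03, -0.0], [0.47, -0.82, -0.03, -0.0], [0.31, -0.55, -0.02, -0.0], [0.0, 0.0, 0.0, -0.0]]
```

```bash
python3 -m pendant '[[[0.08,-0.95,-0.05,-1],[0.15,-0.94,-0.05,-1],[0.23,-0.92,-0.05,-1],[0.3,-0.9,-0.05,-1],[0.37,-0.87,-0.05,-1],[0.44,-0.84,-0.05,-0.44],[0.47,-0.82,-0.05,0],[0.47,-0.82,-0.05,0],[0.47,-0.82,-0.05,0],[0.47,-0.82,-0.05,0]]]'
python3 -m pendant '[[[0.47,-0.82,-0.05,0],[0.47,-0.82,-0.05,0],[0.47,-0.82,-0.05,0],[0.47,-0.82,-0.05,0],[0.47,-0.82,-0.05,0],[0.47,-0.82,-0.05,0],[0.47,-0.82,-0.05,0],[0.47,-0.82,-0.05,0],[0.47,-0.82,-0.05,0],[0.47,-0.82,-0.05,0]]]'
python3 -c "
from h import *
plan(562,48,200,-1.6)"
```

```text
time: 1.77
tool_pos: [376.9, -242.5, 231.6]
tcp_rot: [-179.0, 0.6, 0.1]
ft_force: [-0.4, 0.2, 0.3]
finger_gap: 85.5
time: 2.6
tool_pos: [472.1, -68.2, 240.1]
tcp_rot: [-178.8, 0.9, 0.1]
ft_force: [0.7, 0.2, -0.3]
finger_gap: 85.2
at [472.1 -68.2 240.1] [-1.788e+02  9.000e-01  1.000e-01] rows needed 10
[[0.56, -0.72, 0.25, 0.36], [0.54, -0.74, 0.25, -0.0], [0.54, -0.74, 0.25, -0.0], [0.54, -0.74, 0.25, -0.0], [0.54, -0.74, 0.25, -0.0], [0.54, -0.74, 0.25, -0.0], [0.54, -0.74, 0.25, -0.0], [0.54, -0.74, 0.25, -0.0], [0.01, -0.01, 0.0, -0.0], [0.0, 0.0, 0.0, -0.0]]
```

```bash
python3 -m pendant '[[[0.54,-0.74,0.25,0.36],[0.54,-0.74,0.25,0],[0.54,-0.74,0.25,0],[0.54,-0.74,0.25,0],[0.54,-0.74,0.25,0],[0.54,-0.74,0.25,0],[0.54,-0.74,0.25,0],[0.54,-0.74,0.25,0],[0,0,0,0],[0,0,0,0]]]'
python3 - <<'E'
from h import *
plan(562,48,120,-1.6)
for n in("scene","top"):
    cv2.imwrite(f"pics/{n}1.png",snapshot(n)[:,:,::-1])
a=cv2.imread("pics/scene1.png")[130:330,200:460]
cv2.imwrite("pics/s1z.png",cv2.resize(a,None,fx=3,fy=3))
E
```

```text
time: 3.43
tool_pos: [562.9, 59.1, 194.8]
tcp_rot: [-178.8, 1.4, -1.4]
ft_force: [-0.1, 0.4, 0.6]
finger_gap: 85.4
at [562.9  59.1 194.8] [-178.8    1.4   -1.4] rows needed 5
[[-0.01, 0.14, 0.94, 0.04], [-0.01, 0.14, 0.94, -0.0], [-0.01, 0.14, 0.94, -0.0], [-0.01, 0.14, 0.92, -0.0], [0.0, 0.0, 0.0, -0.0]]
```

View pics/s1z.png

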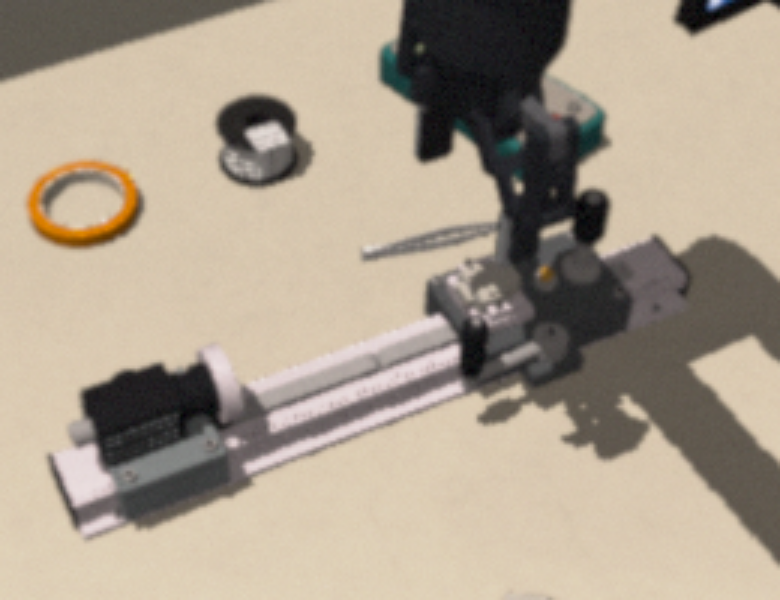

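The handle is upright at about (473,345) in the crop, and the fingers straddle along world x. I'll descend now.

```bash
python3 -m pendant '[[[0,0.5,0.3,0],[0,0.1,0.9,0],[0,0,0.9,0],[0,0,0.9,0],[0,0,0.9,0],[0,0,0.5,0],[0,0,0.2,0],[0,0,0,0],[0,0,0,0],[0,0,0,0]]]'
python3 - <<'E'
from h import *
plan(562,48,72,-1.6)
E
```

```text
time: 4.37
tool_pos: [560.1, 36.9, 102.6]
tcp_rot: [-179.0, 0.9, -1.9]
ft_force: [-0.5, 0.4, -0.5]
finger_gap: 85.4
at [560.1  36.9 102.6] [-179.     0.9   -1.9] rows needed 3
[[0.05, -0.33, 0.89, -0.07], [0.03, -0.23, 0.64, -0.0], [0.0, 0.0, 0.0, -0.0]]
```

```bash
python3 -m pendant '[[[0.08,-0.45,0,0],[0,0,0,0],[0,0,0,0],[0,0,0,0],[0,0,0,0],[0,0,0,0],[0,0,0,0],[0,0,0,0],[0,0,0,0],[0,0,0,0]]]'
python3 - <<'E'
from h import *
plan(562,48,72,-1.6)
for n in("scene","top"):
    cv2.imwrite(f"pics/{n}2.png",snapshot(n)[:,:,::-1])
a=cv2.imread("pics/scene2.png")[180:300,270:420]
cv2.imwrite("pics/s2z.png",cv2.resize(a,None,fx=5,fy=5,interpolation=cv2.INTER_CUBIC))
E
```

```text
time: 5.2
tool_pos: [565.2, 47.3, 107.3]
tcp_rot: [-179.0, 0.5, -1.8]
ft_force: [-0.4, -1.5, -0.4]
finger_gap: 85.2
at [565.2  47.3 107.3] [-179.     0.5   -1.8] rows needed 3
[[-0.09, -0.02, 0.95, -0.05], [-0.08, -0.01, 0.82, -0.0], [0.0, 0.0, 0.0, -0.0]]
```

View pics/s2z.png

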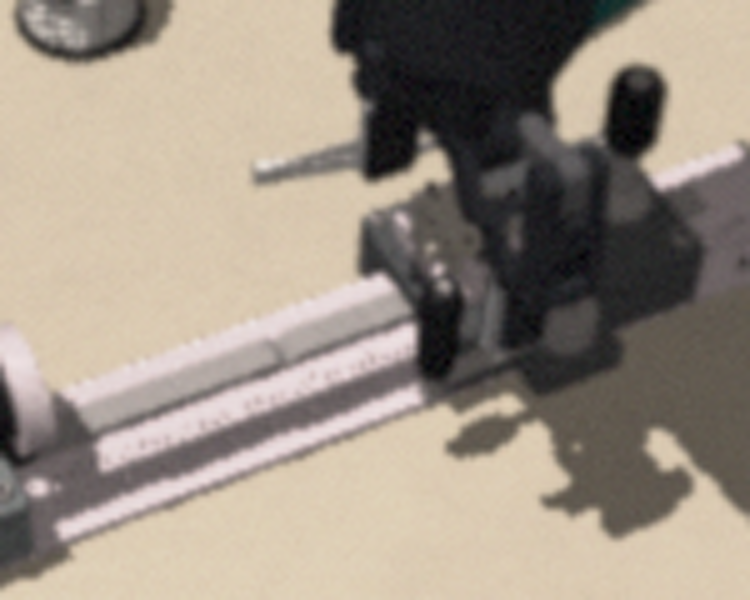

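```bash
python3 -m pendant '[[[-0.1,0,0.6,0],[0,0,0.5,0],[0,0,0.3,0],[0,0,0,0],[0,0,0,0],[0,0,0,0],[0,0,0,0],[0,0,0,0],[0,0,0,0],[0,0,0,0]]]'
python3 - <<'E'
from h import *
plan(562,48,72,-1.6)
E
```

```text
time: 6.13
tool_pos: [561.9, 47.8, 75.2]
tcp_rot: [-179.0, 0.6, -1.9]
ft_force: [0.5, -0.1, 0.2]
finger_gap: 85.5
at [561.9  47.8  75.2] [-179.     0.6   -1.9] rows needed 2
[[0.01, -0.01, 0.16, -0.06], [0.0, 0.0, 0.0, -0.0]]
```

Well placed; closing gently.

```bash
python3 -m pendant '[[[0,0,0.15,0],[0,0,0,0],[0,0,0,0],[0,0,0,0],[0,0,0,0],[0,0,0,0],[0,0,0,0],[0,0,0,0],[0,0,0,0],[0,0,0,0]]]' -1 20
python3 - <<'E'
from h import *
print(sense()["tool_pos"],sense()["finger_gap"])
for n in("scene","top"):
    cv2.imwrite(f"pics/{n}3.png",snapshot(n)[:,:,::-1])
a=cv2.imread("pics/scene3.png")[180:300,270:420]
cv2.imwrite("pics/s3z.png",cv2.resize(a,None,fx=5,fy=5,interpolation=cv2.INTER_CUBIC))
E
```

```text
time: 6.97
tool_pos: [562.5, 47.8, 72.9]
tcp_rot: [-179.0, 0.5, -1.9]
ft_force: [-0.2, 0.2, 0.6]
finger_gap: 16.3
[562.47198919  47.84744064  72.86473386] 16.3390725678731
```

View pics/s3z.png

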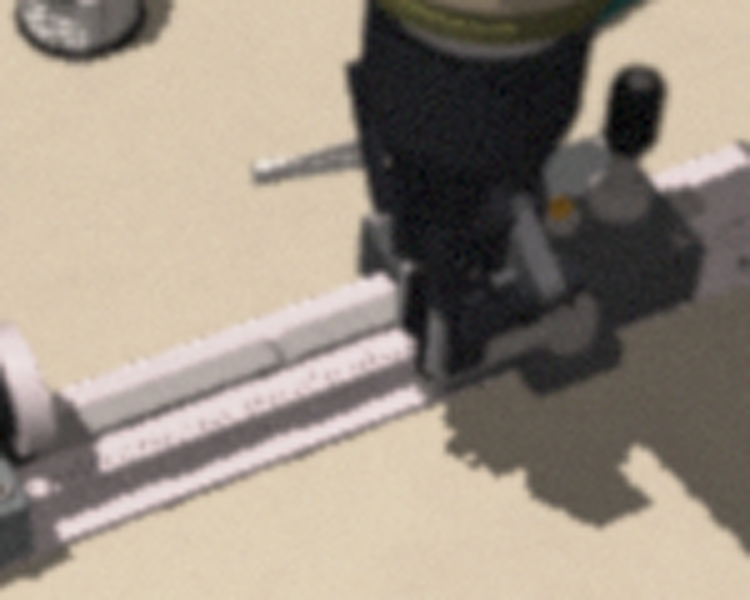

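```bash
cat >> h.py <<'E'
PIV=np.array([566.3,-13.6])
def arc(step=5.0,n=6,end=1.56):
    s=sense();p=np.array(s["tool_pos"][:2]);w=np.radians(s["tcp_rot"][2])
    v=p-PIV;th=np.arctan2(-v[0],v[1]);print("r",np.linalg.norm(v),"th",th,s["tool_pos"],s["ft_force"],s["finger_gap"])
    X=np.array([np.cos(w),np.sin(w)]);Y=np.array([np.sin(w),-np.cos(w)])
    out=[]
    for i in range(n):
        th2=min(th+step/62,end);q=PIV+62*np.array([-np.sin(th2),np.cos(th2)]);d=q-p
        out.append([round(float(d@X)/20,2),round(float(d@Y)/20,2)]);p=q;th=th2
    print(out)
E
python3 -c "
from h import *
arc()"
```

```text
r 61.598868806344605 th 0.062297791927449477 [562.46500822  47.8793744   72.88290201] [-1.38183545  0.26931256  0.84972456] 16.451188690731545
[[-0.25, 0.01], [-0.24, 0.05], [-0.24, 0.07], [-0.23, 0.09], [-0.22, 0.11], [-0.21, 0.13]]
```

```bash
python3 -m pendant '[[[-0.25,0.01,0,0],[-0.24,0.05,0,0],[-0.24,0.07,0,0],[-0.23,0.09,0,0],[-0.22,0.11,0,0],[-0.21,0.13,0,0],[0,0,0,0],[0,0,0,0],[0,0,0,0],[0,0,0,0]]]'
python3 -c "
from h import *
arc()"
```

```text
time: 7.9
tool_pos: [531.5, 38.4, 72.9]
tcp_rot: [-179.0, 0.4, -1.9]
ft_force: [1.0, -0.3, -1.9]
finger_gap: 16.0
r 62.543030942327775 th 0.5892479900125088 [531.54258678  38.39570123  72.92763729] [ 1.03125729 -0.30451852 -1.8834696 ] 15.970855934341142
[[-0.18, 0.18], [-0.18, 0.17], [-0.17, 0.18], [-0.15, 0.2], [-0.14, 0.21], [-0.12, 0.22]]
```

Radius is holding (62.5) and forces are low. Continuing.

```bash
python3 -m pendant '[[[-0.18,0.18,0,0],[-0.18,0.17,0,0],[-0.17,0.18,0,0],[-0.15,0.2,0,0],[-0.14,0.21,0,0],[-0.12,0.22,0,0],[0,0,0,0],[0,0,0,0],[0,0,0,0],[0,0,0,0]]]'
python3 -c "
from h import *
arc(5,8)"
```

```text
time: 8.73
tool_pos: [509.5, 14.3, 72.9]
tcp_rot: [-178.9, 0.5, -1.9]
ft_force: [-0.6, 2.1, 1.3]
finger_gap: 16.1
r 63.315925756775286 th 1.1147519509954416 [509.45486216  14.28434612  72.89661307] [-0.64996373  2.05612942  1.31324195] 16.075353155319416
[[-0.03, 0.26], [-0.07, 0.24], [-0.05, 0.24], [-0.04, 0.25], [-0.01, 0.25], [0.0, 0.13], [0.0, 0.0], [0.0, 0.0]]
```

```bash
python3 -m pendant '[[[-0.06,0.25,0,0],[-0.07,0.24,0,0],[-0.05,0.24,0,0],[-0.04,0.25,0,0],[-0.01,0.25,0,0],[0,0.15,0,0],[0,0.1,0,0],[0,0,0,0],[0,0,0,0],[0,0,0,0]]]'
python3 - <<'E'
from h import *
arc(5,8)
for n in("scene","top"):
    cv2.imwrite(f"pics/{n}4.png",snapshot(n)[:,:,::-1])
a=cv2.imread("pics/scene4.png")[180:320,250:430]
cv2.imwrite("pics/s4z.png",cv2.resize(a,None,fx=4,fy=4,interpolation=cv2.INTER_CUBIC))
E
```

```text
time: 9.57
tool_pos: [502.5, -16.3, 72.8]
tcp_rot: [-178.7, 0.7, -1.9]
ft_force: [-3.0, 3.4, 3.5]
finger_gap: 16.0
r 63.88025681776488 th 1.6130987255838167 [502.47689129 -16.30148222  72.81169391] [-3.04385057  3.4233632   3.45101523] 15.975915020577446
[[0.09, -0.17], [0.0, 0.0], [0.0, 0.0], [0.0, 0.0], [0.0, 0.0], [0.0, 0.0], [0.0, 0.0], [0.0, 0.0]]
```

View pics/s4z.png

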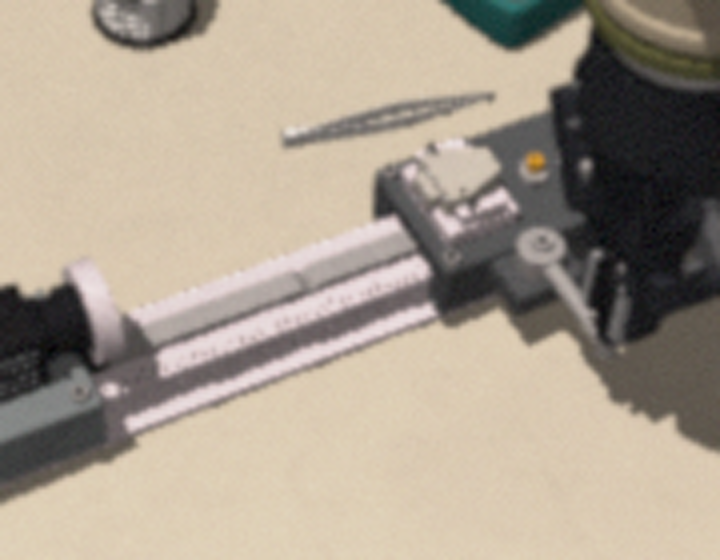

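The lever (543,243)→(610,345) now stands square to the rail. I'll check the carriage position, then release and rise.

```bash
python3 - <<'E'
from h import *
print(atz("scene",(543/4+250-.4,243/4+180-.4),62))
print(atz("scene",(536/4+250-.4,160/4+180-.4),55),"plunger prev 617.7 -43.4")
E
python3 -m pendant '[[[0,0,0,0],[0,0,0,0],[0,0,0,0],[0,0,0,0],[0,0,0,0],[0,0,0,0],[0,0,-0.3,0],[0,0,-0.6,0],[0,0,-0.9,0],[0,0,-0.9,0]]]' 1
python3 -c "
from h import *
plan(615,-72,150,-91.6)"
```

```text
[564.41020085 -16.30522016  62.        ]
[617.73713689 -47.24675452  55.        ] plunger prev 617.7 -43.4
time: 10.5
tool_pos: [500.0, -18.3, 125.1]
tcp_rot: [-178.8, 1.1, -1.8]
ft_force: [-0.1, 0.1, 0.1]
finger_gap: 85.1
at [500.  -18.3 125.1] [-178.8    1.1   -1.8] rows needed 21
[[0.86, 0.37, -0.18, 1.0], [0.88, 0.3, -0.18, 1.0], [0.9, 0.23, -0.18, 1.0], [0.92, 0.15, -0.18, 1.0], [0.93, 0.08, -0.18, 1.0], [0.93, 0.0, -0.18, 1.0], [0.75, -0.06, -0.15, 1.0], [0.0, 0.0, 0.0, 1.0], [0.0, 0.0, 0.0, 1.0], [0.0, 0.0, 0.0, 1.0]]
[[0.0, 0.0, 0.0, 1.0], [0.0, 0.0, 0.0, 1.0], [0.0, 0.0, 0.0, 1.0], [0.0, 0.0, 0.0, 1.0], [0.0, 0.0, 0.0, 1.0], [0.0, 0.0, 0.0, 1.0], [0.0, 0.0, 0.0, 1.0], [0.0, 0.0, 0.0, 1.0], [0.0, 0.0, 0.0, 1.0], [0.0, 0.0, 0.0, 0.58]]
[[0.0, 0.0, 0.0, -0.0]]
```

```bash
python3 -m pendant '[[[0,0,-0.8,1],[0,0,-0.6,1],[0,0,-0.2,1],[0,0,0,1],[0,0,0,1],[0,0,0,1],[0,0,0,1],[0,0,0,1],[0,0,0,1],[0,0,0,1]]]' 1
python3 -m pendant '[[[0,0,0,1],[0,0,0,1],[0,0,0,1],[0,0,0,1],[0,0,0,1],[0,0,0,1],[0,0,0,0.8],[0,0,0,0.3],[0,0,0,0],[0,0,0,0]]]'
python3 - <<'E'
from h import *
plan(615.3,-73.3,150,-91.6)
for n in("scene","top"):
    cv2.imwrite(f"pics/{n}5.png",snapshot(n)[:,:,::-1])
a=cv2.imread("pics/scene5.png")[160:320,210:450]
cv2.imwrite("pics/s5z.png",cv2.resize(a,None,fx=3.3,fy=3.3,interpolation=cv2.INTER_CUBIC))
a=cv2.imread("pics/top5.png")[180:260,220:445]
cv2.imwrite("pics/t5z.png",cv2.resize(a,None,fx=3.5,fy=3.5,interpolation=cv2.INTER_CUBIC))
E
```

```text
time: 11.33
tool_pos: [506.9, -20.2, 179.4]
tcp_rot: [-179.2, 0.7, -49.7]
ft_force: [-0.1, -0.0, -0.2]
finger_gap: 85.3
time: 12.17
tool_pos: [509.5, -20.8, 193.6]
tcp_rot: [-179.0, 0.8, -84.1]
ft_force: [0.1, 1.0, -0.2]
finger_gap: 85.5
at [509.5 -20.8 193.6] [-179.     0.8  -84.1] rows needed 8
[[0.48, -0.75, 0.33, 1.0], [0.41, -0.79, 0.33, 0.63], [0.37, -0.81, 0.33, -0.0], [0.37, -0.81, 0.33, -0.0], [0.37, -0.81, 0.33, -0.0], [0.37, -0.81, 0.33, -0.0], [0.23, -0.51, 0.21, -0.0], [0.0, 0.0, 0.0, -0.0]]
```

View pics/s5z.png

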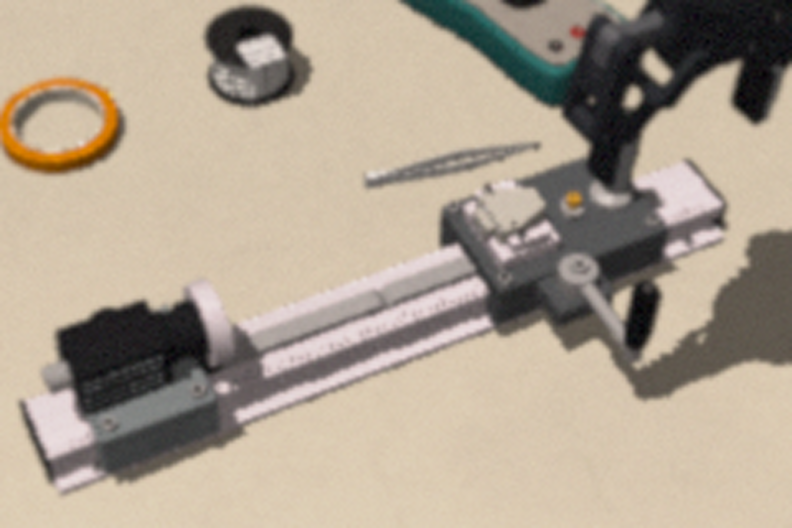

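View pics/t5z.png

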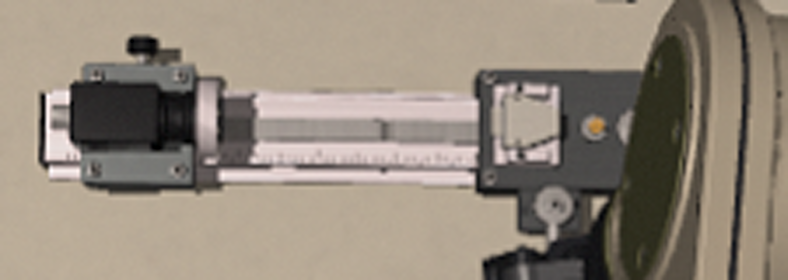

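```bash
python3 - <<'E'
from h import *
S=lambda x,y:(x/3.3+210-.35,y/3.3+160-.35)
p=atz("scene",S(578,268),62);h=atz("scene",S(646,290),108);print(p,h,np.arctan2(-(h-p)[0],(h-p)[1])+.028)
E
python3 -m pendant '[[[0.48,-0.75,0,1],[0.41,-0.79,0.2,0.6],[0.37,-0.81,0.3,0],[0.37,-0.8,0.3,0],[0.37,-0.8,0.2,0],[0.1,-0.2,0,0],[0,0,0,0],[0,0,0,0],[0,0,0,0],[0,0,0,0]]]'
python3 -c "
from h import *
plan(615.3,-74,135,-91.6)"
```

```text
[563.78987018 -14.6491498   62.        ] [502.71983142 -12.98788045 108.        ] 1.5716003434152501
time: 13.1
tool_pos: [595.0, -62.3, 175.0]
tcp_rot: [-179.2, 1.0, -91.4]
ft_force: [0.4, -0.2, 0.3]
finger_gap: 85.4
at [595.  -62.3 175. ] [-179.2    1.   -91.4] rows needed 4
[[0.23, -0.42, 0.82, 0.05], [0.23, -0.42, 0.82, -0.0], [0.1, -0.19, 0.36, -0.0], [0.0, 0.0, 0.0, -0.0]]
```

```bash
python3 -m pendant '[[[0.23,-0.4,0.4,0],[0.23,-0.4,0.5,0],[0,0,0.3,0],[0,0,0,0],[0,0,0,0],[0,0,0,0],[0,0,0,0],[0,0,0,0],[0,0,0,0],[0,0,0,0]]]'
python3 - <<'E'
from h import *
plan(615.3,-74,81.3,-91.6)
for n in("scene","top"):
    cv2.imwrite(f"pics/{n}6.png",snapshot(n)[:,:,::-1])
a=cv2.imread("pics/scene6.png")[120:280,290:470]
cv2.imwrite("pics/s6z.png",cv2.resize(a,None,fx=3.7,fy=3.7,interpolation=cv2.INTER_CUBIC))
E
```

```text
time: 13.93
tool_pos: [609.5, -68.7, 155.5]
tcp_rot: [-178.9, 1.0, -91.2]
ft_force: [0.2, -0.1, 0.1]
finger_gap: 85.6
at [609.5 -68.7 155.5] [-178.9    1.   -91.2] rows needed 5
[[0.07, -0.07, 0.94, 0.09], [0.06, -0.08, 0.94, -0.0], [0.06, -0.08, 0.94, -0.0], [0.06, -0.07, 0.88, -0.0], [0.0, 0.0, 0.0, -0.0]]
```

View pics/s6z.png

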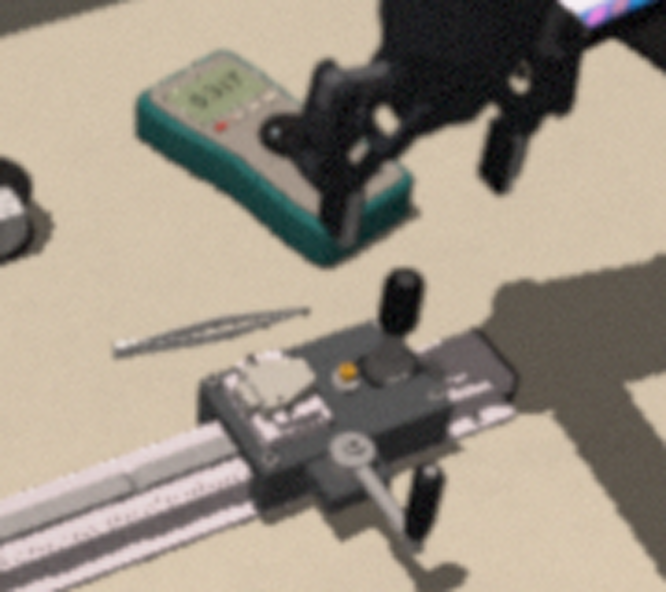

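The grip top is at about (404,276) in the crop and the fingers are either side along y. Aligning and descending.

```bash
python3 - <<'E'
from h import *
print(atz("scene",(398.8,194.2),116))
E
python3 -m pendant '[[[0.18,-0.22,0.5,0],[0,0,0.6,0],[0,0,0.4,0],[0,0,0,0],[0,0,0,0],[0,0,0,0],[0,0,0,0],[0,0,0,0],[0,0,0,0],[0,0,0,0]]]'
python3 -c "
from h import *
plan(615.3,-74,81.3,-91.6)"
```

```text
[616.31221965 -73.37861552 116.        ]
time: 14.87
tool_pos: [614.3, -72.4, 120.7]
tcp_rot: [-179.0, 1.0, -91.2]
ft_force: [0.3, 0.1, 0.1]
finger_gap: 85.2
at [614.3 -72.4 120.7] [-179.     1.   -91.2] rows needed 4
[[0.04, -0.03, 0.95, 0.09], [0.04, -0.03, 0.95, -0.0], [0.0, -0.0, 0.07, -0.0], [0.0, 0.0, 0.0, -0.0]]
```

```bash
python3 -m pendant '[[[0.06,-0.06,0.6,0],[0,0,0.6,0],[0,0,0.3,0],[0,0,0.2,0],[0,0,0,0],[0,0,0,0],[0,0,0,0],[0,0,0,0],[0,0,0,0],[0,0,0,0]]]'
python3 -c "
from h import *
plan(615.3,-74,81.3,-91.6)"
```

```text
time: 15.7
tool_pos: [616.1, -73.0, 82.9]
tcp_rot: [-179.1, 1.0, -91.2]
ft_force: [0.2, -0.3, -0.2]
finger_gap: 85.7
at [616.1 -73.   82.9] [-179.1    1.   -91.2] rows needed 2
[[0.05, 0.04, 0.08, 0.09], [0.0, 0.0, 0.0, -0.0]]
```

```bash
python3 -m pendant '[[[0,0,0.1,0],[0,0,0,0],[0,0,0,0],[0,0,0,0],[0,0,0,0],[0,0,0,0],[0,0,0,0],[0,0,0,0],[0,0,0,0],[0,0,0,0]]]' -1 40
python3 - <<'E'
from h import *
s=sense();print(s["tool_pos"],s["finger_gap"])
for n in("scene","top"):
    cv2.imwrite(f"pics/{n}7.png",snapshot(n)[:,:,::-1])
a=cv2.imread("pics/scene7.png")[120:280,290:470]
cv2.imwrite("pics/s7z.png",cv2.resize(a,None,fx=3.7,fy=3.7,interpolation=cv2.INTER_CUBIC))
a=cv2.imread("pics/top7.png")[180:260,220:445]
cv2.imwrite("pics/t7z.png",cv2.resize(a,None,fx=3.5,fy=3.5,interpolation=cv2.INTER_CUBIC))
E
```

```text
time: 16.53
tool_pos: [617.0, -73.0, 82.1]
tcp_rot: [-178.9, 0.9, -91.1]
ft_force: [0.9, 1.3, -0.1]
finger_gap: 21.0
[617.0158093  -73.03691564  82.14868457] 20.983814107591723
```

View pics/s7z.png

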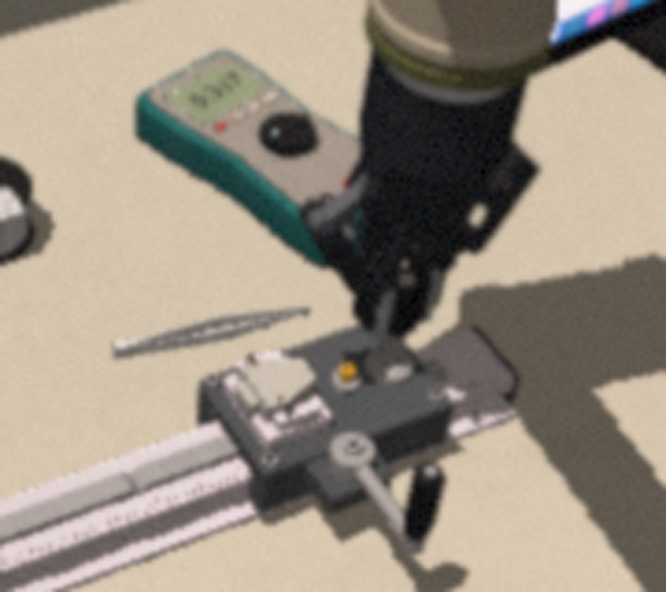

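View pics/t7z.png

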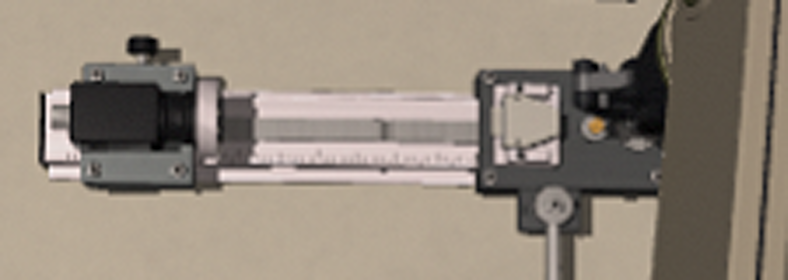

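The post is gripped (gap 21 mm). Now the slide.

```bash
python3 -m pendant '[[[-0.2,0,0,0],[-0.4,0,0,0],[-0.5,0,0,0],[-0.5,0,0,0],[-0.5,-0.01,0,0],[-0.5,0,0,0],[-0.4,-0.01,0,0],[-0.2,0,0,0],[0,0,0,0],[0,0,0,0]]]'
python3 -c "
from h import *
plan(620.5,59,82,-91.6)"
```

```text
time: 17.47
tool_pos: [618.4, -21.8, 82.2]
tcp_rot: [-178.9, -0.2, -91.6]
ft_force: [0.3, -2.2, 0.6]
finger_gap: 21.0
at [618.4 -21.8  82.2] [-178.9   -0.2  -91.6] rows needed 6
[[-0.95, 0.0, 0.0, -0.0], [-0.95, 0.0, 0.0, -0.0], [-0.95, 0.0, 0.0, -0.0], [-0.95, 0.0, 0.0, -0.0], [-0.24, 0.0, 0.0, -0.0], [0.0, 0.0, 0.0, -0.0]]
```

```bash
python3 -m pendant '[[[-0.3,0,0,0],[-0.5,0,0,0],[-0.5,0,0,0],[-0.5,-0.01,0,0],[-0.5,0,0,0],[-0.4,-0.01,0,0],[-0.3,0,0,0],[-0.1,0,0,0],[0,0,0,0],[0,0,0,0]]]'
python3 - <<'E'
from h import *
plan(620.5,59,82,-91.6)
for n in("scene","top"):
    cv2.imwrite(f"pics/{n}8.png",snapshot(n)[:,:,::-1])
a=cv2.imread("pics/scene8.png")[170:310,220:420]
cv2.imwrite("pics/s8z.png",cv2.resize(a,None,fx=4,fy=4,interpolation=cv2.INTER_CUBIC))
E
```

```text
time: 18.3
tool_pos: [619.9, 28.9, 82.1]
tcp_rot: [-179.1, -0.9, -92.1]
ft_force: [-0.4, -0.4, 0.2]
finger_gap: 21.0
at [619.9  28.9  82.1] [-179.1   -0.9  -92.1] rows needed 3
[[-0.95, 0.02, 0.0, -0.12], [-0.56, 0.0, 0.0, -0.0], [0.0, 0.0, 0.0, -0.0]]
```

View pics/s8z.png

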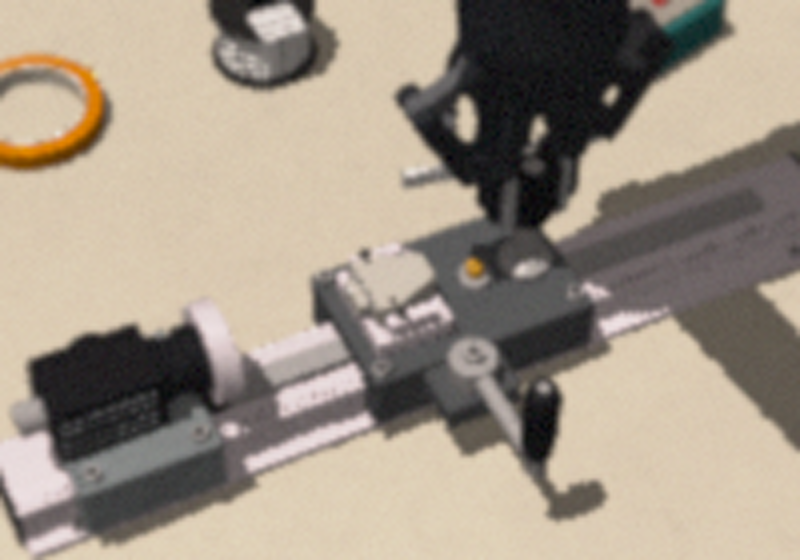

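Lever still open, ball ahead of the notch, about 30 mm to go. Approach in smaller steps.

```bash
python3 -m pendant '[[[-0.2,0,0,0],[-0.3,0,0,0],[-0.3,0,0,0],[-0.2,0,0,0],[-0.1,0,0,0],[0,0,0,0],[0,0,0,0],[0,0,0,0],[0,0,0,0],[0,0,0,0]]]'
```

```text
time: 19.23
tool_pos: [620.4, 44.8, 81.9]
tcp_rot: [-179.1, -1.4, -92.4]
ft_force: [-1.4, -1.2, 1.1]
finger_gap: 21.1
```

Run:
```python
from h import *
im=snapshot("scene");cv2.imwrite("pics/scene9.png",im[:,:,::-1])
a=cv2.imread("pics/scene9.png")[170:310,220:420]
cv2.imwrite("pics/s9z.png",cv2.resize(a,None,fx=4,fy=4,interpolation=cv2.INTER_CUBIC))
s=sense();print(s["tool_pos"],s["ft_force"])
```

```text
[620.36425249  44.76828136  81.92463075] [-0.03338318 -0.6557918  -0.27216155]
```

View pics/s9z.png

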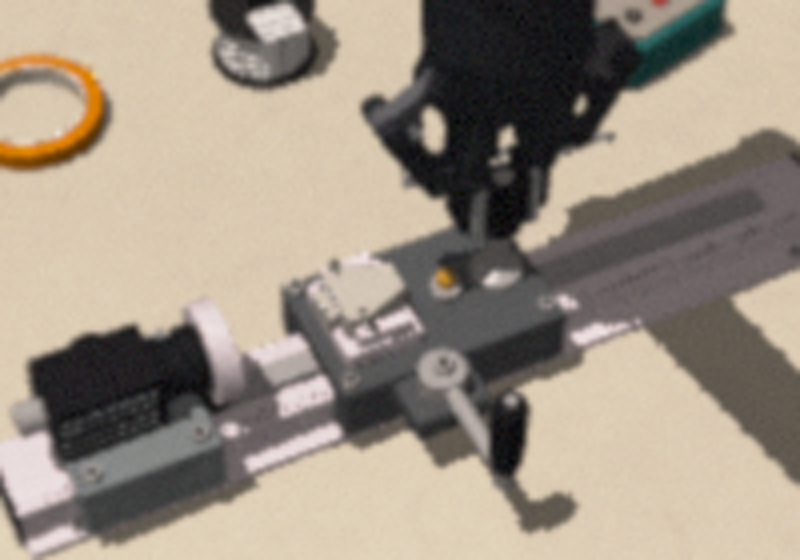

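```bash
python3 -m pendant '[[[-0.2,0,0,0],[-0.2,0,0,0],[-0.1,0,0,0],[0,0,0,0],[0,0,0,0],[0,0,0,0],[0,0,0,0],[0,0,0,0],[0,0,0,0],[0,0,0,0]]]'
```

```text
time: 20.12
tool_pos: [620.6, 53.3, 81.9]
tcp_rot: [-179.1, -1.5, -92.5]
ft_force: [-1.1, -0.5, 0.4]
finger_gap: 20.9
```

```bash
python3 -m pendant '[[[-0.1,0,0,0],[0,0,0,0],[0,0,0,0],[0,0,0,0],[0,0,0,0],[0,0,0,0],[0,0,0,0],[0,0,0,0],[0,0,0,0],[0,0,0,0]]]'
```

```text
time: 20.95
tool_pos: [620.6, 55.1, 81.9]
tcp_rot: [-179.1, -1.5, -92.5]
ft_force: [-2.2, -1.3, 0.6]
finger_gap: 20.9
```

```bash
python3 -m pendant '[[[-0.1,0,0,0],[0,0,0,0],[0,0,0,0],[0,0,0,0],[0,0,0,0],[0,0,0,0],[0,0,0,0],[0,0,0,0],[0,0,0,0],[0,0,0,0]]]'
```

```text
time: 21.78
tool_pos: [620.7, 55.2, 81.9]
tcp_rot: [-179.2, -1.7, -92.5]
ft_force: [-1.3, -1.8, 0.8]
finger_gap: 20.6
```

```bash
python3 -m pendant '[[[-0.1,0,0,0],[-0.1,0,0,0],[0,0,0,0],[0,0,0,0],[0,0,0,0],[0,0,0,0],[0,0,0,0],[0,0,0,0],[0,0,0,0],[0,0,0,0]]]'
python3 - <<'E'
from h import *
for n in("scene","top"):
    cv2.imwrite(f"pics/{n}10.png",snapshot(n)[:,:,::-1])
a=cv2.imread("pics/scene10.png")[170:310,220:420]
cv2.imwrite("pics/s10z.png",cv2.resize(a,None,fx=4,fy=4,interpolation=cv2.INTER_CUBIC))
a=cv2.imread("pics/top10.png")[180:260,220:445]
cv2.imwrite("pics/t10z.png",cv2.resize(a,None,fx=3.5,fy=3.5,interpolation=cv2.INTER_CUBIC))
s=sense();print(s["tool_pos"],s["ft_force"])
E
```

```text
time: 22.62
tool_pos: [620.6, 55.1, 82.0]
tcp_rot: [-179.2, -2.0, -92.6]
ft_force: [-2.0, -3.3, 1.7]
finger_gap: 20.7
[620.5867099   55.0765285   81.87791386] [-1.8169171  -3.83339437  1.74079947]
```

View pics/s10z.png

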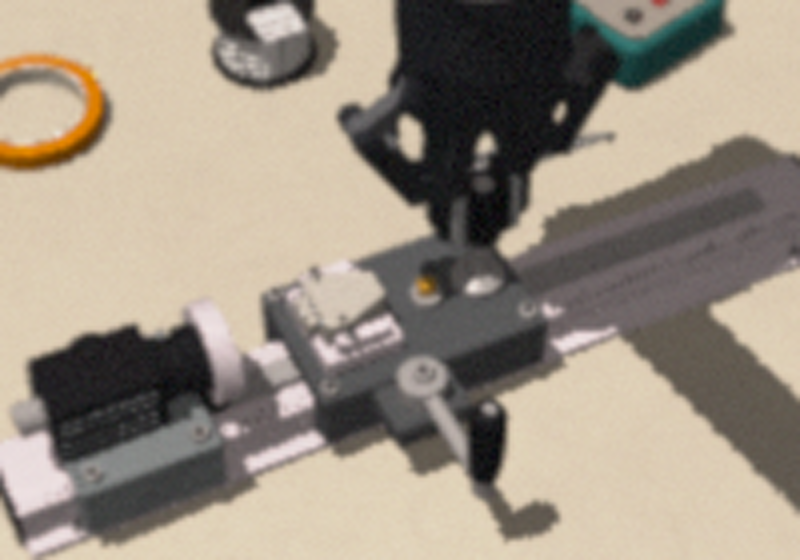

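View pics/t10z.png

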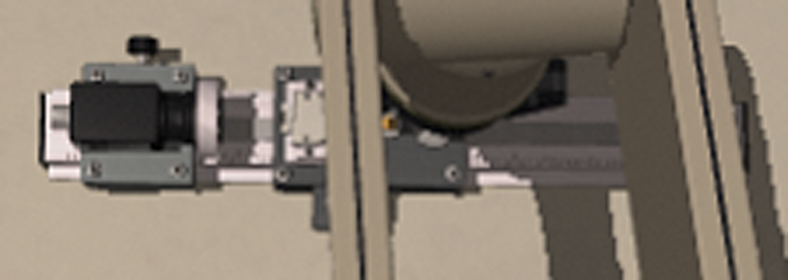

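```bash
python3 - <<'E'
from h import *
np.set_printoptions(precision=1,suppress=True)
T=lambda x,y:(x/3.5+220-.36,y/3.5+180-.36)
S=lambda x,y:(x/4+220-.38,y/4+170-.38)
print("plunger",atz("top",T(391,121),55),atz("scene",S(426,286),55),tri(T(391,121),S(426,286)))
print("edge top start/now",atz("top",T(472,130),48),atz("top",T(276,130),48))
print("pivot scene",atz("scene",S(422,375),62), "foot",atz("scene",S(478,275),50))
print("ring front",atz("top",T(222,120),60),atz("top",T(222,120),91))
E
for i in 1; do python3 - <<'E'
import cv2
a=cv2.imread("pics/top0.png")[205:230,270:360];b=cv2.imread("pics/scene0.png")[225:275,270:360]
cv2.imwrite("pics/n1.png",cv2.resize(a,None,fx=8,fy=8,interpolation=cv2.INTER_CUBIC))
cv2.imwrite("pics/n2.png",cv2.resize(b,None,fx=8,fy=8,interpolation=cv2.INTER_CUBIC))
E
done
```

```text
plunger [619.1  82.   55. ] [620.   83.7  55. ] (array([619.7,  82.8,  54.6]), np.float64(1.9386672229746866))
edge top start/now [614.   30.9  48. ] [615.7 153.5  48. ]
pivot scene [567.7 113.8  62. ] foot [618.4  55.5  50. ]
ring front [620.3 186.4  60. ] [614.5 184.9  91. ]
```

View pics/n1.png

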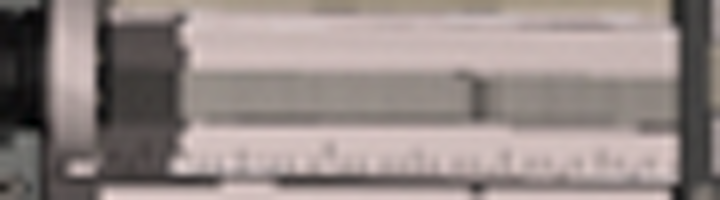

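View pics/n2.png

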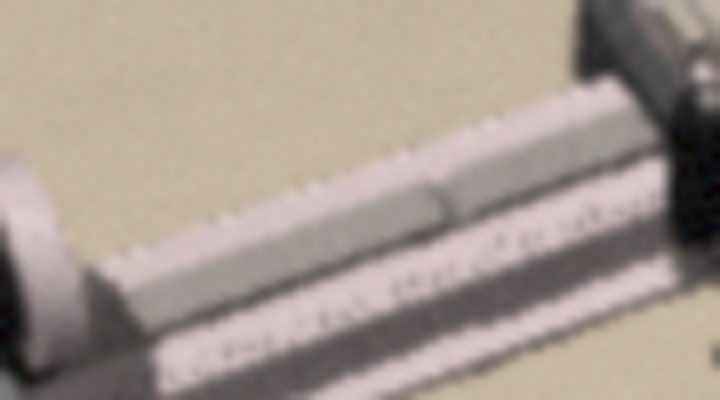

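```bash
python3 -m pendant '[[[0,0,0,0],[0,0,0,0],[0,0,0,0],[0,0,0,0],[0,0,0,0],[0,0,0,0],[0,0,0,0],[-0.1,0,0,0],[-0.1,0,0,0],[-0.12,0,0,0]]]'
```

```text
time: 23.55
tool_pos: [620.6, 55.3, 81.9]
tcp_rot: [-179.3, -2.5, -92.7]
ft_force: [-3.8, -15.5, 3.6]
finger_gap: 21.4
```

```bash
python3 -m pendant '[[[0.05,0,0,0],[0,0,0,0],[0,0,0,0],[0,0,0,0],[0,0,0,0],[0,0,0,0],[0,0,0,0],[0.1,0,0,0],[0.1,0,0,0],[0.1,0,0,0]]]'
python3 -m pendant '[[[0,0,0,0],[0,0,0,0],[0,0,0,0],[0,0,0,0],[0,0,0,0],[0,0,0,0],[0,0,0,0],[0,0,0,0],[0,0,0,0],[0,0,0,0]]]'
```

```text
time: 24.38
tool_pos: [620.6, 54.6, 81.9]
tcp_rot: [-179.2, -2.0, -92.6]
ft_force: [-0.4, 7.1, 0.1]
finger_gap: 20.6
time: 25.22
tool_pos: [620.6, 54.9, 81.9]
tcp_rot: [-179.2, -2.0, -92.6]
ft_force: [-0.7, -0.8, 1.3]
finger_gap: 20.8
```

The carriage resists in both directions (15 N forward, 7 N back) and springs back, so the ball is seated. I'll check the lever and the loose things one last time, then hand in.

Run:
```python
from h import *
im=snapshot("scene");cv2.imwrite("pics/scene11.png",im[:,:,::-1])
a=cv2.imread("pics/scene11.png")[150:370,200:460]
cv2.imwrite("pics/s11z.png",cv2.resize(a,None,fx=2.7,fy=2.7,interpolation=cv2.INTER_CUBIC))
S=lambda x,y:(x/4+220-.38,y/4+170-.38)
p=atz("scene",S(422,375),62);h=atz("scene",S(491,409),108);print(p,h,np.arctan2(-(h-p)[0],(h-p)[1])+.028)
s=sense();print(s["tool_pos"],s["ft_force"],s["finger_gap"],s["qd"])
```

```text
[567.69956392 113.82968097  62.        ] [506.82483504 113.81726722 108.        ] 1.59900024965345
[620.60825763  54.9073956   81.9384767 ] [-1.56741158  0.26489253  0.82799858] 21.092259347528444 [-0.03610321 -0.01202252  0.00645449 -0.0628497  -0.02385562 -0.08095761]
```

View pics/s11z.png

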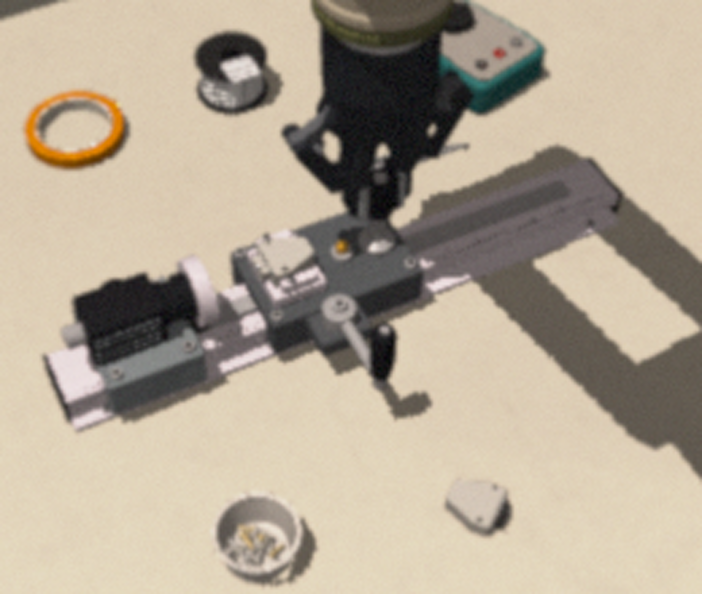

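The lever is open (pivot (340,308), handle (382,350)), the fingers are on the post, and the pot and the spare connector are where they were.

```bash
python3 -c "
from bench import *
print(hand_in())"
```

```text
the job is handed in; nothing more can be done
None
```

I swung the clamp lever out to its open stop. Then I took the grip post and slid the carriage about 128 mm towards the camera, until the ball sat in the notch. I handed in at about 25 s with the fingers still closed on the post.

**Last checks:**
- **Lever:** it measured about 1.57–1.6 rad in the pictures, so it is open.
- **Ball in the notch:** the carriage stopped at TCP y ≈ 55 mm. It resisted about 15 N forward with 0.2 mm of movement. It resisted about 7 N backward and sprang back, and is at rest now.
- **Grip:** the fingers are 21 mm apart on the 22 mm post at a 40 N setting. I had no direct contact force reading.
- **Surroundings:** the camera was not approached. The spare connector and the pot look unmoved. The tweezers are mostly hidden behind the gripper in the last picture, but nothing went near them.

**What disagreed:**
- **Notch position:** my first picture estimate put the notch 2–4 mm further on than where the ball settled. I think I had marked the V's shaded side rather than its middle, so I trusted the feel of the notch over that estimate.
- **Forward resistance:** 15 N is a little above the 11–13 N expected, probably because the push was still building when I read it.
- **Carriage moved back:** it slid back about 4 mm while the lever was pressed to its stop. By then the clamp should have been free, and 4 mm is under the 8 mm limit in any case.

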